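# Shut the kit drawer and hold the try square in its corner

## Task

Push the open drawer of the low kit chest fully home. Then bring the try square, lying flat on the bench, into the inside corner between the closed drawer's front and the chest's long side board, and, keeping it flat on the bench, press it in until the blade lies flush along the drawer front and the stock flush along the side board. Finish while still holding it there with the gripper, pressed firmly against both faces; do not let go, and leave the reel, the jar and the metal cup where they are.

Things in the scene. Friction and masses are not known exactly. Their poses are not given: they have to be found in the camera images.
- chest: Low plywood kit chest fixed to the bench, place and turn vary; closed top 70 mm up, 200 mm deep (+x), 218 mm wide (to -y). Origin: inside corner at bench level, where the closed drawer's face (plane x = 0) meets the side board's inner face (plane y = 0). x points into the chest, the way the drawer closes, z up; the free working space is at x < 0, y < 0.
- side_board: The chest's left side, a pale wooden board 18 mm thick that runs on 150 mm forward of the closed drawer front, only 20 mm high there. Fixed to the chest, same origin and axes: its inner face is the plane y = 0, it fills y = 0 to 18 mm, from x = -150 mm to the back of the chest.
- drawer: The chest's only drawer, 0.5 to 1 kg, open 50 to 100 mm. Its brown front is 14 mm thick, spans y = -198 to -2 mm and 2 to 40 mm up (59 mm at both ends, beside a 65 mm wide finger cut-out). Origin: front's outer face, y = 0 end, bench level; axes as the chest's. Shut, its origin meets the chest's; it slides along chest x with about 2.5 N friction, stays put, and stops hard when home.
- square: Loose try square, 0.24 to 0.4 kg, flat on the bench. Origin: its outer corner, underside. Dark wood stock along -x: x -3 to -123, y 0 to -40 mm, 22 mm thick. Steel blade along -y: y 0 to -150, x 0 to -32 mm, 5 mm thick, 9 to 14 mm above the bench. Outer edges (blade x = 0, stock y = 0) go against the two faces. Seated, its origin and axes match the chest's. It drags on bench and faces (friction near 1).
- grip_bar (a point): Middle of the wooden grip bar that stands upright on the square's stock, at x = -70, y = -20 mm of the square, 44 mm above the bench. The bar is 56 mm long along the square's x, 20 mm thick along its y and reaches from 22 to 58 mm above the bench; axes as the square's.
- inner_corner (a point): Inner corner of the square, where the blade's inner edge (x = -32 mm) and the stock's inner face (y = -40 mm) meet, 11.5 mm up; open at the top and free on the far side, so shut fingers can push into it.
- blade_tip (a point): End of the blade's outer edge, at x = 0, y = -150 mm of the square, 11.5 mm up.
- stock_end (a point): Far end of the stock's outer face, at x = -123, y = 0 mm of the square, 11 mm up.
- reel: Bystander: grey solder reel standing on its flange, 60 mm across, 42 mm high, loose. Origin under its centre.
- flux: Bystander: small amber glass jar, 48 mm across, 85 mm high, loose on the bench. Origin under its centre.
- pot: Bystander: metal cup, 66 mm across, 70 mm high, standing loose on the back of the chest's top. Origin under its centre.
Mind the look-alikes: they are no part of the job. Several things have the shape of the square; the one meant has the colours described above.

How it is judged:
On the way, in this order (a step that is already met when the one before it is completed fails the run):
1. the drawer is pushed fully home (x of drawer in the frame of chest above -0.003 m), for 0.2 s.
2. the square is pressed into the corner, both edges flush (x of each of square, blade_tip in the frame of chest above -0.003 m and y of each of square, stock_end in the frame of chest above -0.003 m and angle between the x axis of square and the x axis of chest, either way round below 0.025 rad and angle between square's own z axis and vertical below 0.05 rad and height (world z) of square below 0.006 m and contact force between square and drawer above 1 N and contact force between square and side_board above 1 N and contact force between the fingers and square above 2 N), for 0.3 s.
At the end, for the whole second after the job is handed in: Drawer home within 3 mm; square flat on the bench, its outer corner, blade tip and stock end within 3 mm of the faces and within 0.025 rad of square; it presses on drawer front and side board with over 1 N each, and the fingers press on it with over 2 N, to the end (all of step 2 and x of drawer in the frame of chest above -0.003 m); the arm keeps its last pose, push and grip.
It fails at once if the reel, the jar or the cup is disturbed (moved more than 20 mm) (distance of any of reel, flux, pot from where it was at the start of the episode above 0.02 m).
It also fails if it takes over 72 s, if anything falls off the work surface, if the arm or the gripper's body presses on something with over 40 N, if the wrist force passes 120 N, or if a joint passes its speed limit or range.

## Robot

A 7-joint arm with a two-finger parallel gripper is mounted at the origin on the work surface. World frame = base frame: x ahead of the robot, y to its left, z up, the work surface at z = 0. Lengths are in m, angles in rad, forces in N, time in s.
With the tool pointing down it reaches from about 0.425 to 0.925 m from the base axis. Payload 6.8 kg.
Tool frame: the origin (TCP) lies midway between the tips of the shut fingers; the grasp point (between the pads) lies 19 mm behind it; z points along the fingers, y is the line along which they close (so a half turn about z gives the same grasp; the last joint's range is limited). The gripper opens to 85 mm and grips with 20 to 120 N. Pads are 22 mm wide; open, the fingers measure 114 mm over their backs; the gripper's body (76 mm by 85 mm) begins 54 mm behind the grasp point. The pads swing forward as they close: fully open they stand 13 mm farther back than shut.
Start: joints at [-1.447, 0.477, 0.022, 1.555, -0.011, 1.109, -0.083], TCP at [0.155, 0.657, 0.231] pointing down, gripper open.
Joint ranges: [-2.96, 2.96], [-0.34, 2.1], [-1.41, 1.46], [0.24, 2.44], [-1.37, 4.51], [0.17, 1.92], [-2.96, 2.96]. Speed limits (rad/s): [2.39, 2.39, 3.14, 3.14, 3.14, 3.14, 3.14].

## Interface

Orientations are given as a unit quaternion [w, x, y, z].
In Python, from station import readout, imaging, hand_in gives the robot as it stands.
- The arm moves only by the tool drive_tool, never from a script. Its argument "series" is a list of rows, each a list of 5 numbers: the shift along the tool's x, y, z in cm, then the turn about the tool's z in degrees, then the closure, from -1 (fully open) to 1 (shut). A call has 1 to 8 rows; each row shifts and turns the commanded pose from where the row before left it, along the tool's axes as they then stand; what a row does not reach is not made up. A row lasts 1/10 s, in which the tool goes at most 50 mm and 8.59 degrees, less where a joint would pass 70% of its speed; a pose out of reach is approached as far as the arm can. A call with a gripper value outside its range is refused whole. The fingers move at their own pace and stop on an object; "squeeze" is the grip in N (left out, the last holds). Time passes only in rows, so rows that do not move let the fingers close. It gives the time, the measured TCP pose, the force, the opening and the grip force at its end, in the units of the state.
- readout.get_obs(): the state, without advancing time (a new reading comes with each control period).
- imaging.read_camera(name): name is "scene" or "top" or "wrist"; returns the picture (384x512x3 uint8, red, green, blue); there is no depth.
- imaging.camera_model(name): a dict with "vfov" (degrees; the focal length in pixels is half the picture's height over the tangent of half this angle, whatever the lens; pixels are square), "cx", "cy" (the principal point, pixels), "distortion" ([k1, k2, p1, p2, k3] as OpenCV has them; the pictures are not rectified), "xyz" and "orientation" of the camera in the world. Camera axes: x right, y down, z forward; pixel columns grow to the right and rows downward; lengths in m; the calibration is good to about 2 mm. A picture is of the moment at which its call begins: read the wrist's pose just before it. camera_model takes no time and is no camera call; for the wrist camera it gives the pose at the moment of the call.
- hand_in(): hands the job in; it is judged then, once.
Trained networks look in the newest picture that a camera, given by its name, has taken for a name from the list of things; names that differ only in an ending like _2 or _b are one class to them, and where a whole thing is asked for, a point or a joint stands for the part that bears it (a point fixed in the world has none). Each returns a list of dicts, best first, with "conf" (0 to 1); they miss things now and then, are a little off and sometimes report something else, mostly with a low value. They report only what shows in the picture. A call takes as long as a camera call. They do not tell look-alikes from the thing itself.
- imaging.cut_out(thing, camera): "mask" (384x512 bool, what is visible of it) and "centre" ([column, row] in pixels, amid what is visible of it).
The state is a dict: "t": time; "q": joint angles; "joint_vel": joint speeds; "joint_torque": joint torques, N m; "eef_pos": TCP position; "tool_rot": TCP orientation; "contact_force": force on the tool from outside, world axes, zero at the start; "torque": the same for the moment, N m; "gripper_width": opening from 0.0 (shut) to 1.0 (fully open); "grasp_force": force on a finger pad.
Only numpy, scipy, OpenCV 4.12 (cv2) and the standard library are available. Lean on these libraries where they do the work, as an engineer would, in place of code of your own. Each camera call takes 0.05 s, during which the arm holds its last target. There are 200 camera calls.

## Working session

There is one attempt and no reset: what is moved stays moved. The work goes in short steps, Python scripts to look and compute and a tool call to move; the robot and the scene stay as the last step left them, time stands still between calls to the robot, and variables do not carry over. Pictures are saved under pics/ and viewed, at most 10 in all, crops included, and the job is handed in when it is done.

Besides the shell and the picture viewer there is one more tool, called after "Emit:" by a JSON object that holds its "api" and its "payload". drive_tool: Moves the arm, as the interface text tells. Its arguments: {"type":"object","properties":{"series":{"type":"array"},"squeeze":{"type":"number"}},"required":["series"]}

```bash
mkdir -p pics; ls
cat > h.py <<'E'
import numpy as np, cv2
from station import readout, imaging
from scipy.spatial.transform import Rotation as R
def model(n):
    m=imaging.camera_model(n); f=192/np.tan(np.radians(m['vfov'])/2)
    K=np.array([[f,0,m['cx']],[0,f,m['cy']],[0,0,1.]])
    q=m['orientation']; r=R.from_quat([q[1],q[2],q[3],q[0]]).as_matrix()
    return K,np.array(m['distortion'],float),np.array(m['xyz']),r
def toz(n,px,z,M=None):
    K,d,c,r=M or model(n)
    u=cv2.undistortPoints(np.array(px,float).reshape(-1,1,2),K,d).reshape(-1,2)
    v=np.c_[u,np.ones(len(u))]@r.T
    return c+v*((np.broadcast_to(z,len(v))-c[2])/v[:,2])[:,None]
def proj(n,P,M=None):
    K,d,c,r=M or model(n)
    return cv2.projectPoints((np.array(P,float).reshape(-1,3)-c)@r,np.zeros(3),np.zeros(3),K,d)[0].reshape(-1,2)
def snap(n,fn):
    im=imaging.read_camera(n); cv2.imwrite(fn,im[:,:,::-1]); return im
E
python3 - <<'E'
from h import *
np.set_printoptions(precision=3,suppress=True)
for n in('scene','top'):
    im=snap(n,f'pics/{n}0.png'); print(n,model(n)[2:],imaging.camera_model(n)['vfov'])
    for t in('chest','side_board','drawer','square','grip_bar','reel','flux','pot'):
        for o in imaging.cut_out(t,n):print(t,round(o['conf'],2),np.round(o['centre']),o['mask'].sum())
a=cv2.imread('pics/scene0.png');b=cv2.imread('pics/top0.png')
E
```

```text
pics
scene (array([ 1.078, -0.269,  1.02 ]), array([[ 0.478,  0.724, -0.497],
       [ 0.878, -0.398,  0.265],
       [-0.006, -0.563, -0.826]])) 47.236994443803354
chest 0.85 [279. 246.] 9826
side_board 0.75 [324. 224.] 924
drawer 0.91 [263. 204.] 1904
square 0.78 [136. 244.] 1186
square 0.73 [119. 174.] 1041
square 0.59 [269. 105.] 854
grip_bar 0.9 [118. 175.] 1034
grip_bar 0.78 [273. 108.] 912
grip_bar 0.75 [140. 243.] 1266
reel 0.65 [358. 139.] 378
flux 0.62 [165. 307.] 550
pot 0.8 [302. 254.] 771
pot 0.68 [327. 229.] 797
pot 0.6 [134. 246.] 1166
top (array([0.307, 0.017, 1.254]), array([[ 0.004, -0.986,  0.167],
       [-1.   , -0.002,  0.014],
       [-0.014, -0.167, -0.986]])) 51.60423794829269
chest 0.86 [251. 145.] 6263
chest 0.42 [353. 204.] 878
side_board 0.93 [221. 143.] 617
drawer 0.61 [248. 171.] 1942
drawer 0.54 [220. 146.] 633
drawer 0.27 [356. 198.] 891
square 0.88 [179. 274.] 863
square 0.84 [353. 202.] 871
square 0.76 [350. 273.] 924
grip_bar 0.86 [349. 273.] 955
grip_bar 0.73 [355. 203.] 904
grip_bar 0.61 [179. 275.] 856
reel 0.87 [136. 197.] 360
flux 0.69 [356. 135.] 283
```

Run:
```python
import cv2,numpy as np
a=cv2.imread('pics/scene0.png');b=cv2.imread('pics/top0.png')
cv2.imwrite('pics/a1.png',cv2.resize(a[80:340,90:400],(715,600),interpolation=cv2.INTER_CUBIC))
cv2.imwrite('pics/b1.png',cv2.resize(b[90:300,110:390],(800,600),interpolation=cv2.INTER_CUBIC))
```

```text
(no output)
```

View pics/a1.png

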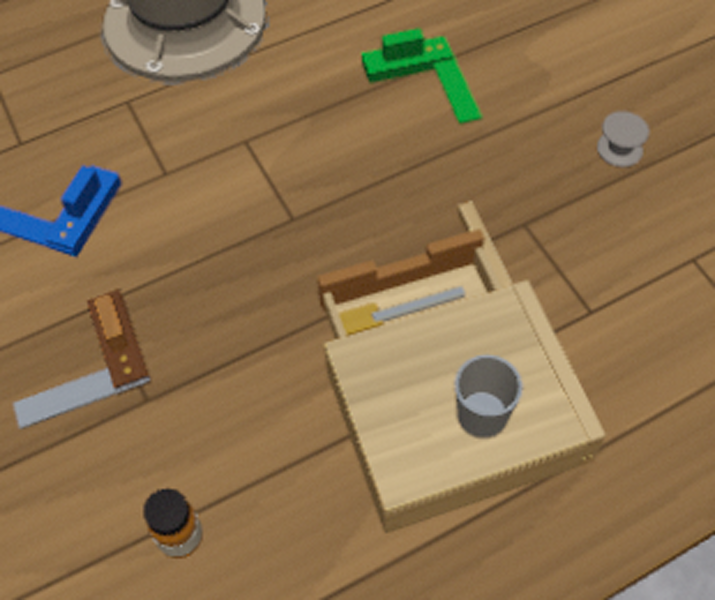

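View pics/b1.png

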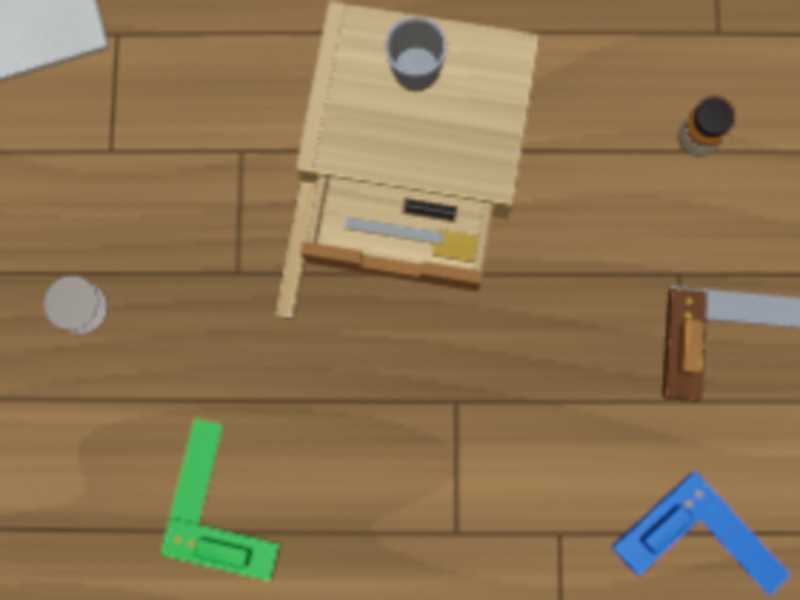

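The top view shows three squares. The one at (353,202) has a dark wood stock and a steel blade, so it fits the description. The one at (179,274) is all green and the one at (350,273) is all blue, so both are look-alikes. The enlarged crops confirm the brown/steel one. The chest is at (251,145) with its drawer open toward the robot, the reel at (136,197), the jar at (356,135), and the cup on the back of the chest top.

Run:
```python
from h import *
from scipy.optimize import least_squares
np.set_printoptions(precision=3,suppress=True)
T=lambda x,y:(x/2.857+110,y/2.857+90); S=lambda x,y:(x/2.3065+90,y/2.3077+80)
mt,ms=model('top'),model('scene')
print('top chest corners', toz('top',[T(333,2),T(538,36),T(513,206),T(300,170)],.07,mt)[:,:2])
print('scene', toz('scene',[S(602,437),S(385,510),S(326,345),S(528,282)],.07,ms)[:,:2])
print('board end in/out top', toz('top',[T(294,317),T(276,315)],.02,mt)[:,:2],'scene',toz('scene',[S(459,207),S(473,202)],.02,ms)[:,:2])
print('drawer top edge L,R', toz('top',[T(304,247),T(480,284)],.059,mt)[:,:2],'scene',toz('scene',[S(481,236),S(320,281)],.059,ms)[:,:2])
print('stock corners', toz('top',[T(668,289),T(706,292),T(703,399),T(664,397)],.022,mt)[:,:2])
print('scene stock', toz('scene',[S(147,377),S(112,386),S(88,300),S(121,290)],.022,ms)[:,:2])
print('scene blade', toz('scene',[S(148,381),S(18,427),S(14,402)],.014,ms)[:,:2])
for t in('reel','flux','pot'):
    o=imaging.cut_out(t,'top')
    if o:print(t,toz('top',[o[0]['centre']],.1 if t=='pot' else .03,mt)[:,:2])
s=readout.get_obs();print(s['t'],s['eef_pos'],s['tool_rot'],s['gripper_width'])
q=s['tool_rot'];print(R.from_quat([q[1],q[2],q[3],q[0]]).as_matrix())
```

```text
top chest corners [[ 0.828  0.119]
 [ 0.788 -0.108]
 [ 0.595 -0.078]
 [ 0.635  0.151]]
scene [[ 0.83   0.124]
 [ 0.79  -0.105]
 [ 0.602 -0.072]
 [ 0.639  0.159]]
board end in/out top [[0.482 0.16 ]
 [0.484 0.18 ]] scene [[0.485 0.168]
 [0.487 0.187]]
drawer top edge L,R [[ 0.552  0.147]
 [ 0.512 -0.043]] scene [[ 0.556  0.151]
 [ 0.521 -0.039]]
stock corners [[ 0.514 -0.251]
 [ 0.51  -0.293]
 [ 0.393 -0.286]
 [ 0.395 -0.243]]
scene stock [[ 0.519 -0.254]
 [ 0.511 -0.292]
 [ 0.393 -0.278]
 [ 0.399 -0.239]]
scene blade [[ 0.52  -0.255]
 [ 0.504 -0.402]
 [ 0.473 -0.397]]
reel [[0.492 0.402]]
flux [[ 0.694 -0.296]]
1.05 [0.155 0.657 0.231] [-0.     0.116  0.993  0.   ] 0.9991664499721776
[[-0.973  0.23  -0.   ]
 [ 0.23   0.973  0.   ]
 [ 0.     0.    -1.   ]]
```

Emit:
{"api": "drive_tool", "payload": {"series": [[-3.2,-3.4,0,0,1],[-3.2,-3.4,0,0,1],[-3.2,-3.4,0,0,1],[-3.2,-3.4,0,0,1],[-3.2,-3.4,0,0,1],[-3.2,-3.4,0,0,1],[-3.2,-3.4,0,0,1],[-3.2,-3.4,0,-3.5,1]], "squeeze": 60}}

```text
t: 1.85
eef_pos: [0.3425, 0.3318, 0.2316]
tool_rot: [0.0, 0.085, 0.996, 0.0]
contact_force: [1.1, 0.3, -0.7]
gripper_width: -0.003
grasp_force: 0.0
```

Emit:
{"api": "drive_tool", "payload": {"series": [[-2.8,-3.45,0,0,1],[-2.8,-3.45,0,0,1],[-2.8,-3.45,0,0,1],[-2.8,-3.45,0,0,1],[-2.8,-3.45,0,0,1],[-2.8,-3.45,0,0,1],[-2.8,-3.45,0,0,1],[0,0,0,0,1]]}}

```text
t: 2.65
eef_pos: [0.4962, 0.0559, 0.2319]
tool_rot: [0.001, 0.09, 0.996, -0.001]
contact_force: [0.8, 0.1, 0.1]
gripper_width: 0.003
grasp_force: 0.0
```

Run:
```python
from h import *
np.set_printoptions(precision=4,suppress=True)
s=readout.get_obs();print(s['t'],s['eef_pos'],s['q'])
M=model('wrist');np.save('m1.npy',np.array(M,dtype=object),allow_pickle=True)
print(M[2:])
im=snap('wrist','pics/w1.png')
cv2.imwrite('pics/w1b.png',cv2.resize(im[:,:,::-1],(800,600),interpolation=cv2.INTER_CUBIC))
```

```text
2.65 [0.4962 0.0559 0.2319] [-0.5922  0.1872  0.4044  1.9899 -0.0853  0.979   1.2442]
(array([0.4286, 0.0675, 0.3742]), array([[ 0.1795,  0.947 ,  0.2663],
       [ 0.9837, -0.1725, -0.0497],
       [-0.0012,  0.2709, -0.9626]]))
```

View pics/w1b.png

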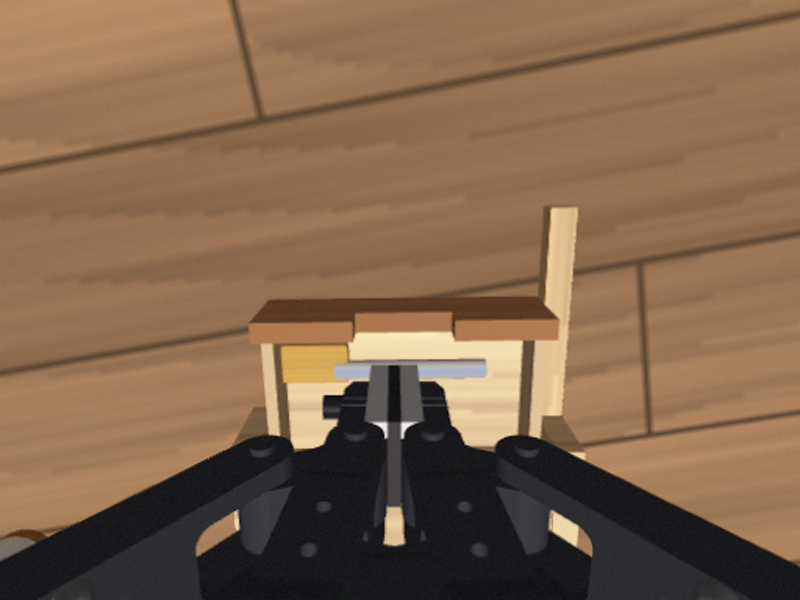

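Run:
```python
from h import *
np.set_printoptions(precision=4,suppress=True)
M=tuple(np.load('m1.npy',allow_pickle=True)); M=tuple(np.array(a,float) for a in M)
p=np.array([[550,207],[578,208],[551,408],[250,322],[558,319],[268,300],[541,297]])/1.5625
P=toz('wrist',p,[.02,.02,.02,.059,.059,.002,.002],M); print(P)
d=P[2]-P[0];print('yaw board',np.degrees(np.arctan2(d[1],d[0])))
for a,b in((3,4),(5,6)):
    d=P[b]-P[a];print(np.degrees(np.arctan2(-d[0],d[1])),np.hypot(*d[:2]))
```

```text
[[ 0.4805  0.164   0.02  ]
 [ 0.4845  0.1823  0.02  ]
 [ 0.6285  0.1499  0.02  ]
 [ 0.5125 -0.0406  0.059 ]
 [ 0.5455  0.1514  0.059 ]
 [ 0.5135 -0.0428  0.002 ]
 [ 0.5474  0.1559  0.002 ]]
yaw board -5.4324390990634965
-9.735183824670477 0.19475607799291642
-9.672356489412408 0.20148951845248966
```

Emit:
{"api": "drive_tool", "payload": {"series": [[0,0,4,0,1],[0,0,4,0,1],[0,0,4,0,1],[0,0,4,0,1],[0,0,3,0,1],[0,0,1.4,0,1],[-1,0,0,0,1],[-1,0,0,0,1]]}}

```text
t: 3.5
eef_pos: [0.5151, 0.0593, 0.0284]
tool_rot: [0.001, 0.085, 0.996, 0.0]
contact_force: [1.3, 0.5, -0.3]
gripper_width: -0.002
grasp_force: 0.0
```

Emit:
{"api": "drive_tool", "payload": {"series": [[-1.2,0,0,0,1],[-1.2,0,0,0,1],[-1.2,0,0,0,1],[-1.2,0,0,0,1],[-1.2,0,0,0,1],[-1.0,0,0,0,1],[-0.6,0,0,0,1],[-0.5,0,0,0,1]]}}

```text
t: 4.3
eef_pos: [0.5939, 0.0447, 0.0272]
tool_rot: [-0.0, 0.085, 0.996, -0.0]
contact_force: [-2.6, 1.7, 2.8]
gripper_width: -0.004
grasp_force: 1.4
```

Emit:
{"api": "drive_tool", "payload": {"series": [[-0.4,0,0,0,1],[-0.4,0,0,0,1],[-0.3,0,0,0,1],[-0.3,0,0,0,1],[0,0,0,0,1],[0,0,0,0,1]]}}

```text
t: 4.9
eef_pos: [0.6016, 0.0433, 0.0262]
tool_rot: [-0.006, 0.085, 0.996, 0.0]
contact_force: [-15.9, 2.7, 9.3]
gripper_width: 0.0
grasp_force: 7.8
```

Emit:
{"api": "drive_tool", "payload": {"series": [[3,0,0,0,1],[2.5,0,-2,0,1],[0,0,-4.5,0,1],[0,0,-4.5,0,1],[0,-1.5,-4.5,0,1],[0,-2,-4.5,0,0],[0,-4,0,0,-1],[0,-4,0,0,-1]]}}

```text
t: 5.7
eef_pos: [0.5351, -0.0627, 0.2296]
tool_rot: [0.003, 0.085, 0.996, 0.0]
contact_force: [0.4, -0.8, -1.0]
gripper_width: 0.506
grasp_force: 0.0
```

Emit:
{"api": "drive_tool", "payload": {"series": [[0,-4.4,0,0,-1],[0,-4.4,0,0,-1],[0,-4.4,0,0,-1],[0,-4.4,0,0,-1],[0,-4.4,0,-2,-1],[0,-2,0,-2,-1],[0,0,0,0,-1]]}}

```text
t: 6.4
eef_pos: [0.4919, -0.3031, 0.2279]
tool_rot: [0.001, 0.054, 0.999, -0.002]
contact_force: [-1.0, 0.8, -1.2]
gripper_width: 0.998
grasp_force: 0.0
```

Run:
```python
from h import *
np.set_printoptions(precision=4,suppress=True)
s=readout.get_obs();print(s['t'],s['eef_pos'],s['tool_rot'],s['q'])
M=model('wrist');np.save('m2.npy',np.array(M,dtype=object),allow_pickle=True)
im=snap('wrist','pics/w2.png')
cv2.imwrite('pics/w2b.png',cv2.resize(im[:,:,::-1],(800,600),interpolation=cv2.INTER_CUBIC))
```

```text
6.4 [ 0.4919 -0.3031  0.2279] [ 0.0007  0.0536  0.9986 -0.0017] [ 0.0244  0.3478  0.5324  1.8274 -0.2019  1.0179  2.1004]
```

View pics/w2b.png

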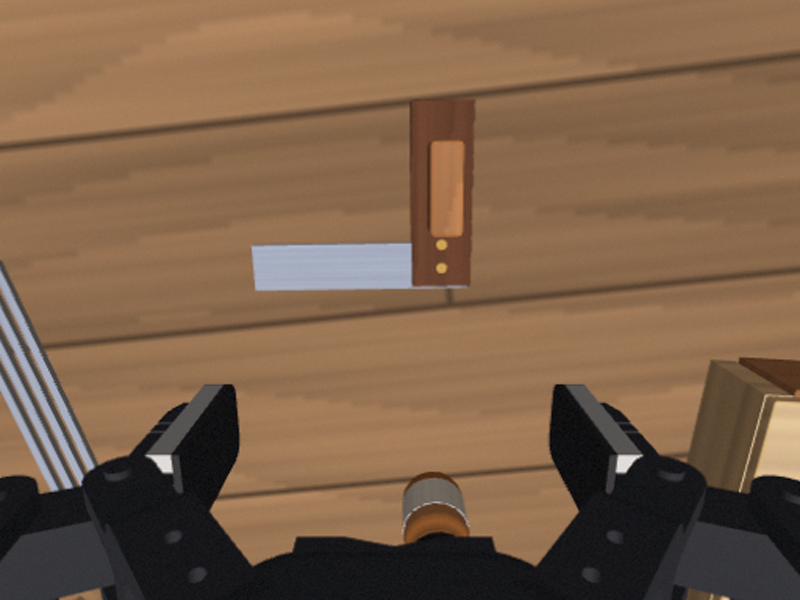

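The wrist view shows the brown/steel square. Its grip bar top spans (430,140)–(464,237), the stock (411,100)–(475,286) and the blade tip is at (255,290).

Run:
```python
from h import *
np.set_printoptions(precision=4,suppress=True)
M=tuple(np.array(a,float) for a in np.load('m2.npy',allow_pickle=True))
p=np.array([[431,141],[464,142],[464,237],[430,235],[411,100],[475,100],[470,286],[412,285],[256,290],[252,246],[468,288]])/1.5625
P=toz('wrist',p,[.058]*4+[.022]*4+[.014]*3,M); print(P[:,:2])
ang=lambda d:np.degrees(np.arctan2(d[1],d[0]))
print('bar c',P[:4].mean(0)); 
for a,b,o in((0,3,0),(1,2,0),(4,7,0),(5,6,0),(8,10,-90)):print(ang(P[b]-P[a])+o)
```

```text
[[ 0.4182 -0.275 ]
 [ 0.4208 -0.2563]
 [ 0.4751 -0.2602]
 [ 0.4717 -0.2803]
 [ 0.3919 -0.2828]
 [ 0.3963 -0.2432]
 [ 0.5151 -0.2543]
 [ 0.5101 -0.2938]
 [ 0.504  -0.4032]
 [ 0.4729 -0.4004]
 [ 0.5184 -0.2548]]
bar c [ 0.4464 -0.268   0.058 ]
-5.6756765331667305
-4.041471171449981
-5.311518006594472
-5.3563943393455755
-5.56966170664829
```

Emit:
{"api": "drive_tool", "payload": {"series": [[2.5,1.5,2,-0.7,-1],[2.4,1.5,3,0,-1],[0,0,4,0,-1],[0,0,4,0,-1],[0,0,4,0,-1],[0,0,2.0,0,-1],[0,0,0.8,0,-1],[0,0,0,0,-1]]}}

```text
t: 7.25
eef_pos: [0.4476, -0.2625, 0.0288]
tool_rot: [-0.0, 0.044, 0.999, 0.0]
contact_force: [0.2, 0.8, -0.1]
gripper_width: 1.004
grasp_force: 0.0
```

Emit:
{"api": "drive_tool", "payload": {"series": [[0,0,0,0,0.3],[0,0,0,0,1],[0,0,0,0,1],[0,0,0,0,1],[0,0,0,0,1],[0,0,0,0,1]], "squeeze": 80}}

```text
t: 7.85
eef_pos: [0.448, -0.2641, 0.0302]
tool_rot: [0.001, 0.045, 0.999, -0.0]
contact_force: [-2.0, 0.3, 7.2]
gripper_width: 0.221
grasp_force: 79.1
```

Emit:
{"api": "drive_tool", "payload": {"series": [[0,0,-0.6,0,1],[0,0.5,0,0,1],[-0.2,1.4,0,0,1],[-0.4,2.5,0,0,1],[-0.5,3,0,0,1],[-0.5,3,0,0,1],[-0.5,3,0,0,1],[-0.5,3,0,0,1]]}}

```text
t: 8.65
eef_pos: [0.4875, -0.0996, 0.0349]
tool_rot: [-0.001, 0.044, 0.999, 0.0]
contact_force: [1.0, -0.1, -4.1]
gripper_width: 0.223
grasp_force: 78.4
```

Emit:
{"api": "drive_tool", "payload": {"series": [[-0.5,3,0,0,1],[-0.5,3,0,0,1],[-0.5,3,0,0,1],[-0.5,3,0,0,1],[-0.4,3,0,0,1],[-0.4,3,0,0,1],[-0.2,2.0,0,0,1],[0,1,0,4.5,1]]}}

```text
t: 9.45
eef_pos: [0.5356, 0.1086, 0.0348]
tool_rot: [-0.001, 0.082, 0.997, 0.001]
contact_force: [-1.0, -1.1, -3.7]
gripper_width: 0.217
grasp_force: 78.4
```

Run:
```python
from h import *
np.set_printoptions(precision=4,suppress=True)
s=readout.get_obs();print(s['t'],s['eef_pos'],s['tool_rot'],s['q'],s['contact_force'])
M=model('wrist');np.save('m3.npy',np.array(M,dtype=object),allow_pickle=True)
im=snap('wrist','pics/w3.png')
cv2.imwrite('pics/w3b.png',cv2.resize(im[:,:,::-1],(800,600),interpolation=cv2.INTER_CUBIC))
```

```text
9.45 [0.5356 0.1086 0.0348] [-0.0005  0.0817  0.9967  0.0008] [-0.6535  0.5815  0.4412  2.0299 -0.4201  0.6181  1.4788] [-1.0372 -1.0513 -3.713 ]
```

View pics/w3b.png

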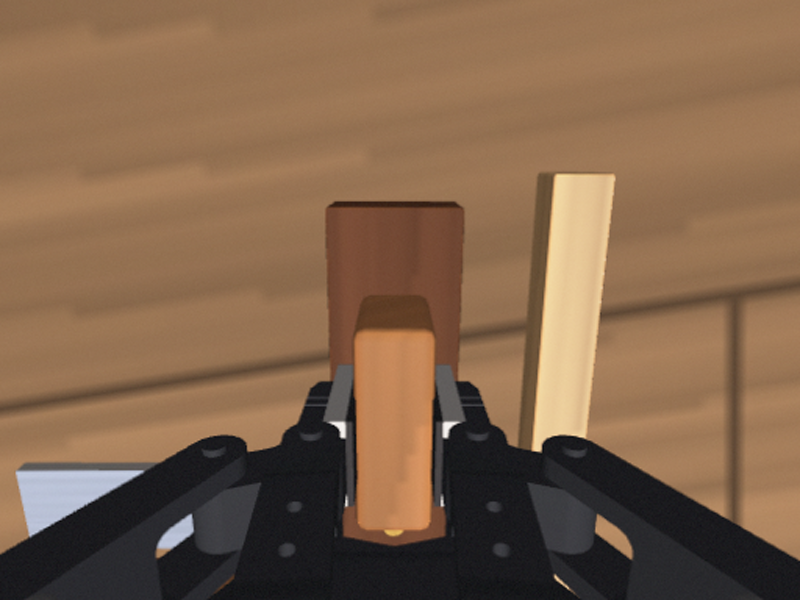

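The bar is held centrally. The stock (327–463, 205) lies beside the board's inner edge (553,175)–(535,450), with a clear gap between them.

Run:
```python
from h import *
np.set_printoptions(precision=4,suppress=True)
M=tuple(np.array(a,float) for a in np.load('m3.npy',allow_pickle=True))
p=np.array([[554,175],[534,450],[615,175],[588,435],[463,209],[459,365],[327,209],[330,375],[20,470],[130,470]])/1.5625
P=toz('wrist',p,[.02]*4+[.028]*4+[.02]*2,M); print(P[:,:2])
ang=lambda d:np.degrees(np.arctan2(d[1],d[0]))
for a,b in((0,1),(2,3),(4,5),(6,7)):print(ang(P[b]-P[a]))
print(ang(P[9]-P[8])-90)
```

```text
[[ 0.4812  0.1642]
 [ 0.5706  0.1501]
 [ 0.4841  0.1818]
 [ 0.5679  0.1684]
 [ 0.4856  0.1358]
 [ 0.5324  0.1285]
 [ 0.4793  0.0979]
 [ 0.5291  0.0889]
 [ 0.5491 -0.0231]
 [ 0.5554  0.0133]]
-8.99745300614763
-9.032045286612476
-8.848631568488175
-10.308833521402411
-9.832314626591469
```

Emit:
{"api": "drive_tool", "payload": {"series": [[-0.4,0.5,0,0,1],[-0.5,0.6,0,0,1],[-0.4,0.6,0,0,1],[0,0,0.3,0,1],[0,0,0.2,0,1],[-0.1,0.4,0,0,1],[0,0,0,0,1]]}}

```text
t: 10.2
eef_pos: [0.5538, 0.1224, 0.0303]
tool_rot: [0.0, 0.084, 0.996, 0.0]
contact_force: [1.1, 0.1, -2.2]
gripper_width: 0.219
grasp_force: 78.8
```

Emit:
{"api": "drive_tool", "payload": {"series": [[-0.2,0.3,0.1,0,1],[-0.2,0.3,0,0,1],[-0.1,0.2,0,0,1],[0,0,0,0,1]]}}

```text
t: 10.6
eef_pos: [0.5563, 0.1246, 0.0302]
tool_rot: [-0.004, 0.086, 0.996, -0.002]
contact_force: [-15.8, -10.6, 24.7]
gripper_width: 0.217
grasp_force: 82.6
```

Emit:
{"api": "drive_tool", "payload": {"series": [[0,0,-0.1,0,1],[0,0,0,0,1],[0,0,0,0,1]]}}

```text
t: 10.9
eef_pos: [0.5564, 0.1253, 0.0303]
tool_rot: [-0.003, 0.086, 0.996, -0.002]
contact_force: [-11.8, -8.5, 13.4]
gripper_width: 0.219
grasp_force: 81.2
```

Emit:
{"api": "drive_tool", "payload": {"series": [[0,0,-0.12,0,1],[0,0,0,0,1],[0,0,0,0,1],[0,0,0,0,1]]}}

```text
t: 11.3
eef_pos: [0.5571, 0.1282, 0.0307]
tool_rot: [-0.003, 0.084, 0.996, -0.001]
contact_force: [-5.9, -3.2, -0.3]
gripper_width: 0.224
grasp_force: 79.0
```

Run:
```python
from h import *
np.set_printoptions(precision=4,suppress=True)
s=readout.get_obs();print(s['t'],s['eef_pos'],s['tool_rot'],s['contact_force'],s['torque'])
M=model('wrist');np.save('m4.npy',np.array(M,dtype=object),allow_pickle=True)
im=snap('wrist','pics/w4.png')
t=snap('top','pics/t4.png')
w=cv2.resize(im[60:384,:,::-1],(800,506),interpolation=cv2.INTER_CUBIC)
cv2.imwrite('pics/w4b.png',w)
```

```text
11.3 [0.5571 0.1282 0.0307] [-0.0026  0.084   0.9965 -0.0009] [-5.9442 -3.2204 -0.2761] [-0.6507  1.2825 -0.2313]
```

View pics/w4b.png

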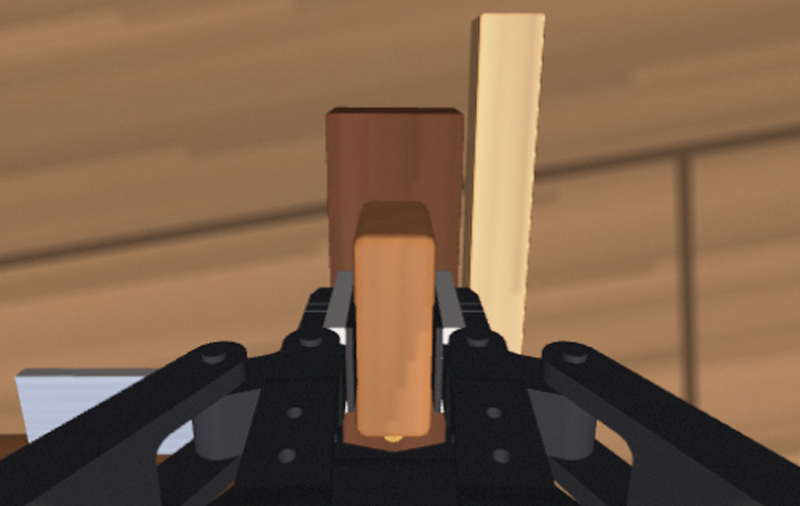

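Run:
```python
from h import *
np.set_printoptions(precision=4,suppress=True)
M=tuple(np.array(a,float) for a in np.load('m4.npy',allow_pickle=True))
f=lambda l:np.array(l)/1.5625+[0,60]
P=toz('wrist',f([[480,15],[470,285],[462.5,114],[459,280]]),[.02]*2+[.022]*2,M); print(P[:,:2])
ang=lambda d:np.degrees(np.arctan2(d[1],d[0]))
print(ang(P[1]-P[0]),ang(P[3]-P[2]))
d=P-P[0];y=np.radians(-9.7);print(d[:,:2]@np.array([[np.cos(y),-np.sin(y)],[np.sin(y),np.cos(y)]]))
```

```text
[[0.4813 0.1643]
 [0.5608 0.1511]
 [0.507  0.1557]
 [0.5576 0.1478]]
-9.398811880882661 -8.894823059183187
[[ 0.      0.    ]
 [ 0.0805  0.0004]
 [ 0.0268 -0.0041]
 [ 0.0779 -0.0034]]
```

Emit:
{"api": "drive_tool", "payload": {"series": [[0,0.2,0,0,1],[0,0.2,0,0,1],[0,0.1,0,0,1],[0,0,0,0,1],[0,0,0,0,1]]}}

```text
t: 11.9
eef_pos: [0.5577, 0.1318, 0.0306]
tool_rot: [-0.003, 0.084, 0.996, -0.002]
contact_force: [-8.4, -5.6, 2.0]
gripper_width: 0.219
grasp_force: 79.4
```

Emit:
{"api": "drive_tool", "payload": {"series": [[0,0.2,0,0,1],[0,0.1,0,0,1],[0,0,0,0,1],[0,0,0,0,1]]}}

```text
t: 12.3
eef_pos: [0.5578, 0.132, 0.0307]
tool_rot: [-0.003, 0.085, 0.996, -0.003]
contact_force: [-7.7, -11.4, 5.6]
gripper_width: 0.222
grasp_force: 79.9
```

Emit:
{"api": "drive_tool", "payload": {"series": [[-0.2,0,-0.03,0,1],[-0.2,0,0,0,1],[-0.1,0.1,0,0,1],[0,0,0,0,1],[0,0,0,0,1]]}}

```text
t: 12.8
eef_pos: [0.5578, 0.1321, 0.0307]
tool_rot: [-0.008, 0.085, 0.996, -0.003]
contact_force: [-24.3, -11.4, 21.3]
gripper_width: 0.222
grasp_force: 82.3
```

Run:
```python
from h import *
np.set_printoptions(precision=4,suppress=True)
s=readout.get_obs();print(s['t'],s['eef_pos'],s['tool_rot'],s['contact_force'],s['torque'])
M=model('wrist');np.save('m5.npy',np.array(M,dtype=object),allow_pickle=True)
im=snap('wrist','pics/w5.png');t=snap('scene','pics/s5.png')
w=cv2.resize(im[80:384,:,::-1],(500,297),interpolation=cv2.INTER_CUBIC)
a=cv2.resize(im[60:260,180:380,::-1],(300,300),interpolation=cv2.INTER_CUBIC)
b=cv2.resize(im[280:384,0:200,::-1],(500,260),interpolation=cv2.INTER_CUBIC)
c=cv2.resize(t[130:260,200:330,::-1],(300,260),interpolation=cv2.INTER_CUBIC)
cv2.imwrite('pics/w5b.png',np.vstack([np.hstack([w,a[:297]]),np.hstack([b,c])]))
```

```text
12.8 [0.5578 0.1321 0.0307] [-0.0083  0.0848  0.9964 -0.0033] [-24.2946 -11.394   21.2669] [-2.6966  4.4473  0.0735]
```

View pics/w5b.png

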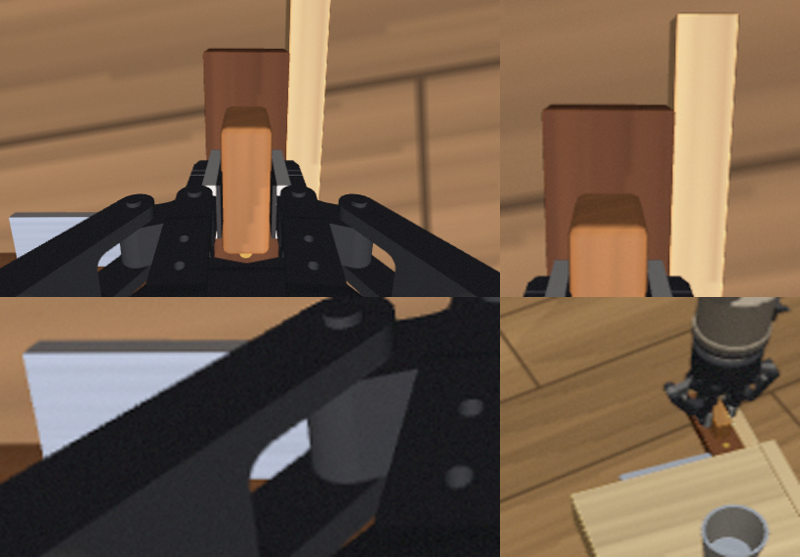

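Emit:
{"api": "drive_tool", "payload": {"series": [[0,0,-0.15,0,1],[0,0,0,0,1],[0,0,0,0,1]]}}

```text
t: 13.2
eef_pos: [0.5581, 0.1321, 0.0314]
tool_rot: [-0.008, 0.085, 0.996, -0.004]
contact_force: [-17.9, -10.6, 9.6]
gripper_width: 0.22
grasp_force: 80.8
```

Run:
```python
from h import *
np.set_printoptions(precision=4,suppress=True)
M=tuple(np.array(a,float) for a in np.load('m5.npy',allow_pickle=True))
A=lambda u,v:(180+(u-500)/1.5,60+v/1.5); B=lambda u,v:(u/2.5,280+(v-297)/2.5)
px=[A(676,15),A(671,240),A(672,107),A(672,240),A(543,107),A(544,240),B(24,352),B(240,352),B(45,458),B(2,443),B(30,443)]
P=toz('wrist',px,[.02]*2+[.022]*4+[.014]*3+[.002]*2,M)
ang=lambda d:np.degrees(np.arctan2(d[1],d[0]))
for a,b,o in((0,1,0),(2,3,0),(4,5,0),(6,7,-90)):print(ang(P[b]-P[a])+o)
d=P-P[0];y=np.radians(-9.7);print(d[:,:2]@np.array([[np.cos(y),-np.sin(y)],[np.sin(y),np.cos(y)]])-[.15,0])
```

```text
-9.106168315984588
-7.891397104447672
-11.198424905362726
-9.819807928885524
[[-0.15    0.    ]
 [-0.0813  0.0007]
 [-0.124  -0.0005]
 [-0.082   0.0008]
 [-0.124  -0.0391]
 [-0.082  -0.0402]
 [-0.0324 -0.1506]
 [-0.0323 -0.1042]
 [-0.0057 -0.1506]
 [-0.0003 -0.17  ]
 [-0.0002 -0.1634]]
```

Emit:
{"api": "drive_tool", "payload": {"series": [[0,0.2,-0.05,0,1],[0,0.2,0,0,1],[0,0,0,0,1],[0,0,0,0,1],[0,0,0,0,1],[0,0,0,0,1]]}}

```text
t: 13.8
eef_pos: [0.5582, 0.1323, 0.0315]
tool_rot: [-0.008, 0.086, 0.996, -0.006]
contact_force: [-19.6, -18.4, 9.5]
gripper_width: 0.22
grasp_force: 80.7
```

Run:
```python
from h import *
np.set_printoptions(precision=4,suppress=True)
im=snap('wrist','pics/w6.png');o=cv2.imread('pics/w5.png')
s=readout.get_obs();print(s['t'],s['eef_pos'],s['tool_rot'],s['contact_force'],s['torque'],s['grasp_force'])
b=cv2.imread('pics/top0.png');t=snap('top','pics/t6.png')
mt=model('top')
for n in('reel','flux'):
    r=imaging.cut_out(n,'top'); print(n,[toz('top',[k['centre']],.03,mt)[0,:2] for k in r[:1]])
```

```text
13.85 [0.5582 0.1323 0.0315] [-0.0085  0.0856  0.9963 -0.0058] [-19.179  -18.6703  10.0696] [-4.3621  4.1158  0.3185] 80.69887518882751
reel []
flux [array([ 0.6983, -0.2874])]
```

```bash
python3 -c "
from station import hand_in
print(hand_in())"
```

```text
the job is handed in; nothing more can be done
None
```

I closed the drawer, seated the square flush against the drawer front and side board, and handed in with the gripper still pressing it (about 16 N and 22 N at the wrist). No verdict came back. The reel and cup were not checked at the end; the arm never went near them, and the jar measured within 10 mm of its start.

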